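Tap a stuck stir bar and its balls out of a tilted flask into a glass cup

ROBOT

A 7-joint arm with a two-finger parallel gripper is mounted at the origin on the work surface. World frame = base frame: x ahead of the robot, y to its left, z up, the work surface at z = 0. Lengths are in m, angles in rad, forces in N, time in s.
With the tool pointing down it reaches from about 0.425 to 0.875 m from the base axis. Payload 4.7 kg.
Tool frame: the origin (TCP) lies at the very end of the fingers, on their centre line; the grasp point (between the pads) lies 19 mm behind it; z points along the fingers, y is the line along which they close (so a half turn about z gives the same grasp; the last joint's range is limited). The gripper opens to 87 mm and grips with 3 to 60 N. Pads are 19 mm wide; open, the fingers measure 117 mm over their backs; the gripper's body (75 mm by 190 mm) begins 51 mm behind the grasp point.
Start: joints at [1.128, 0.321, -0.07, 1.45, 0.023, 1.371, -0.057], TCP at [0.287, -0.583, 0.223] pointing down, gripper open.
Joint ranges: [-2.86, 2.86], [-0.3, 2.09], [-1.38, 1.24], [0.06, 2.45], [-1.56, 4.7], [0.09, 2.05], [-2.69, 2.69]. Speed limits (rad/s): [2.57, 2.57, 3.14, 3.14, 3.14, 3.14, 3.14].

INTERFACE

Orientations are given as a rotation vector (axis times angle).
In Python, from bench import ctrl, vision gives the robot as it stands.
- The arm moves only by the tool jog_arm, never from a script. Its argument "increments" is a list of rows, each an object of numbers: "tx", "ty", "tz": the shift along the tool's x, y, z in mm; "wx", "wy", "wz": the turn, a rotation vector about the tool's x, y, z in rad; "gripper": the opening, from 0 (shut) to 1 (fully open). In form: [{"tx": .., "ty": .., "tz": .., "wx": .., "wy": .., "wz": .., "gripper": ..}, ...]. A call has exactly 5 rows; each row is the pose to reach, as a shift and turn from the pose commanded when the call began, along the tool's axes at that moment; what a row does not reach only later rows make up. A row lasts 1/12 s, in which the tool goes at most 41.7 mm and 7.16 degrees, less where a joint would pass 70% of its speed; a pose out of reach is approached as far as the arm can. A call with a gripper value outside its range is refused whole. The fingers move at their own pace and stop on an object; "grip_force" is the grip in N (left out, the last holds). Time passes only in rows, so rows that repeat a pose let the fingers close, or fill a call up. It gives the time, the measured TCP pose, the force, the opening and the grip force at its end, in the units of the state.
- ctrl.get_state(): the state, without advancing time (a new reading comes with each control period).
- vision.get_image(name): name is "scene" or "side" or "wrist"; returns a dict with "color" (480x640x3 uint8, blue, green, red), "fx", "fy", "cx", "cy" (pixels), "k1" (the pictures are not rectified: a ray, as slopes to the right and down, at radius r is drawn at 1 + k1 r^2 times it, then the intrinsics apply), "extrinsics" (4x4, takes a point from world to camera coordinates). Camera axes: x right, y down, z forward; pixel columns grow to the right and rows downward; lengths in m; the calibration is good to about 2 mm. A picture is of the moment at which its call begins. There is no depth.
- ctrl.close_job(): hands the job in; it is judged then, once.
Trained networks look in the newest picture that a camera, given by its name, has taken for a name from the list of things; names that differ only in an ending like _2 or _b are one class to them, and where a whole thing is asked for, a point or a joint stands for the part that bears it (a point fixed in the world has none). Each returns a list of dicts, best first, with "conf" (0 to 1); they miss things now and then, are a little off and sometimes report something else, mostly with a low value. They report only what shows in the picture. A call takes as long as a camera call. They do not tell look-alikes from the thing itself.
- vision.spot_in(camera, thing): "bbox" ([left, top, right, bottom] in pixels, round what is visible of it).
The state is a dict: "time": time; "joint_positions": joint angles; "qd": joint speeds; "joint_torque": joint torques, N m; "position": TCP position; "tool_rot": TCP orientation; "ft_force": force on the tool from outside, world axes, zero at the start; "torque": the same for the moment, N m; "grip_width": opening from 0.0 (shut) to 1.0 (fully open); "grip_force": force on a finger pad.
Only numpy, scipy, OpenCV 4.12 (cv2) and the standard library are available. Lean on these libraries where they do the work, as an engineer would, in place of code of your own. Each camera call takes 0.05 s, during which the arm holds its last target. There are 200 camera calls.

TASK

The flat flask clamped mouth-down in the lab stand has a stir bar wedged across the inside of its neck, holding back two stirring balls. Stand the squat glass cup upright on the bench right under the mouth and let go of it, then free the pieces with a few light, quick taps of the fingers on the side of the flask, without shoving the flask far over and without the fingers touching the pieces, so that the bar and both balls end up in the cup. Leave the other glassware and the loose cap undisturbed.

Things in the scene. Friction and masses are not known exactly. Their poses are not given: they have to be found in the camera images.
- stand: Fixed lab stand. Dark steel base 12 mm high (x 60 to 210, y -65 to 65 mm), upright rod at x 165 mm, clamp holding the flask, and on the rod's top a clear acrylic shield (x -5 to 200, y -55 to 55, z 270 to 276 mm) over it all. Origin: the point on the bench where the pieces fall (as point drop). The mouth faces the stand's -x (roughly the robot's right), the flask rises along +x.
- drop (a point): Where the centre of the cup's foot belongs on the bench. Axes as the stand. The mouth's lowest edge is 54 mm above the bench, 14 mm behind this point (+x); its upper edge is above this point at 78 mm. Flask and shield overhang, so a hand with the cup must come in from the -x side leaning back about 40 degrees from vertical; the same lean reaches the tap points under the shield.
- flask: Clear plastic flat flask, body 90 long x 54 wide x 30 mm thick, neck 35 long x 35 wide (28.8 x 24 mm inside), open, 0.12 kg, axis tilted 40 degrees from level, mouth low. Origin: clamp pivot at its bottom end, 153 mm above the bench. x runs along it from mouth to bottom (body x -100 to -10 mm, neck to -135 mm), y across its width, level; z normal to its upper flat face.
- flask_sway (a joint): Springy clamp: sideways sway about the flask's z axis, rad; 0 at rest, + moves the mouth to the flask's -y, stops at +-0.2; 2.4 Nm/rad, springs back. Beyond 0.15 (11 mm at the tap points) is a shove. A quick tap (0.1 to 0.3 m/s, 5 to 8 mm past first touch) makes the slippery bar slip sideways inside; slow pushing hardly does. One to three taps on one side usually free it.
- side_left (a point): Tap point in the middle of the flask's narrow left side face (+y of the flask), 75 mm from the pivot, about 105 mm above the bench; the face is 30 mm high. Axes as the flask; the outward normal is the flask's +y.
- side_right (a point): The same on the right side face; outward normal is the flask's -y.
- mouth (a point): Centre of the flask's mouth, on its axis. Axes as the flask; -x points out of the mouth.
- bar: White PTFE stir bar, a slippery cylinder 37 mm long, 10 mm diameter, 15 g. Origin at its centre, y along its length. At the start it lies across the inside of the neck entrance, resting on the shoulder at both ends (flask x = -95 mm); it comes free when it has slipped about 4 mm lengthwise.
- ball_a: White PTFE-coated ball, 14 mm diameter, 12 g, origin at its centre; lies behind the bar in the flask.
- ball_b: The other such ball.
- cup: Squat glass cup, round and straight-sided, 64 mm outer diameter, 46 mm high, wall 2.5 mm, floor 4 mm, 90 g, no handle. Origin: centre of its underside; z up.
- beaker: Bystander: taller narrower glass beaker, 52 mm diameter, 85 mm high. Origin: centre of its underside. It and the cup may trade places.
- screw_cap: Bystander: white screw cap, 42 mm diameter, 16 mm high, lying between the stand and the robot. Origin under its centre.
- jar: Bystander: small closed glass jar, 48 mm diameter, 60 mm high, beyond the stand. Origin under its centre.
- reagent: Bystander: amber bottle, 72 mm diameter, 150 mm high, to the left. Origin under its centre.
There are look-alikes about, which are no part of the job. Leave any brown or purple look-alike of the cup alone.

How it is judged:
On the way, in this order (a step that is already met when the one before it is completed fails the run):
1. the cup stands on the bench under the mouth, let go, with the bar still in the neck (horizontal distance between cup and drop below 0.02 m and height (world z) of cup below 0.004 m and angle between cup's own z axis and vertical below 0.1 rad and contact force between the fingers and cup below 0.1 N and x of bar in the frame of flask above -0.105 m), for 0.2 s.
2. the fingers tap the flask (contact force between the fingers and flask above 0.3 N).
At the end, for the whole second after the job is handed in: Bar and both balls at rest in the cup (centres within 30 mm of its axis, below 45 mm); cup upright on the bench, foot within 35 mm of the drop point (within 20 mm and let go before the tapping); flask back within 0.03 rad of straight (horizontal distance between each of bar, ball_a, ball_b and cup below 0.03 m and height (world z) of each of bar, ball_a, ball_b below 0.045 m and horizontal distance between cup and drop below 0.035 m and height (world z) of cup below 0.004 m and angle between cup's own z axis and vertical below 0.1 rad and value of joint flask_sway between -0.03 and 0.03 rad and linear speed of each of bar, ball_a, ball_b below 0.03 m/s); the robot touches nothing.
It fails at once if the flask is shoved over sideways by more than 0.15 rad (value of joint flask_sway above 0.15 rad or value of joint flask_sway below -0.15 rad).
It fails at once if the fingers touch the bar or a ball (contact force between the fingers and bar above 0.3 N or contact force between the fingers and ball_a above 0.3 N or contact force between the fingers and ball_b above 0.3 N).
It fails at once if a bystander is moved by more than 30 mm (distance of any of beaker, screw_cap, jar, reagent from where it was at the start of the episode above 0.03 m).
It also fails if it takes over 40 s, if anything falls off the work surface, if the arm or the gripper's body presses on something with over 40 N, if the wrist force passes 120 N, or if a joint passes its speed limit or range.

## Working session

There is one attempt and no reset: what is moved stays moved. The work goes in short steps, Python scripts to look and compute and a tool call to move; the robot and the scene stay as the last step left them, time stands still between calls to the robot, and variables do not carry over. Pictures are saved under pics/ and viewed, at most 10 in all, crops included, and the job is handed in when it is done.

Besides the shell and the picture viewer there is one more tool, called after ">>>" by a JSON object that holds its "op" and its "data". jog_arm: Moves the arm, as the interface text tells. Its arguments: {"type":"object","properties":{"increments":{"type":"array"},"grip_force":{"type":"number"}},"required":["increments"]}

```bash
mkdir -p pics; cat > h.py <<'E'
import numpy as np, cv2
from bench import ctrl, vision
from scipy.spatial.transform import Rotation as R
def K(im): return np.array([[im['fx'],0,im['cx']],[0,im['fy'],im['cy']],[0,0,1.]]), np.array([im['k1'],0,0,0,0.])
def proj(im,P):
    E=np.array(im['extrinsics']);k,d=K(im)
    return cv2.projectPoints(np.atleast_2d(P).astype(float),cv2.Rodrigues(E[:3,:3])[0],E[:3,3],k,d)[0].reshape(-1,2)
def ray(im,uv):
    E=np.array(im['extrinsics']);k,d=K(im)
    n=cv2.undistortPoints(np.array(uv,float).reshape(-1,1,2),k,d).reshape(-1,2)
    r=np.c_[n,np.ones(len(n))]@E[:3,:3]
    return -E[:3,:3].T@E[:3,3], r
def onz(im,uv,z):
    c,r=ray(im,uv); return c+r*((z-c[2])/r[:,2])[:,None]
E
cat > a.py <<'E'
from h import *
import pickle
D={}
for n in ['scene','side','wrist']:
    im=vision.get_image(n); D[n]=im; cv2.imwrite(f'pics/{n}0.png',im['color'])
    E=np.array(im['extrinsics']);print(n,im['fx'],im['k1'],'cam',(-E[:3,:3].T@E[:3,3]).round(3),'fwd',E[2,:3].round(2))
    for t in ['stand','flask','cup','beaker','screw_cap','jar','reagent','bar','ball_a','mouth']:
        try: print(' ',t,[(np.round(b['bbox']).astype(int).tolist(),round(b['conf'],2)) for b in vision.spot_in(n,t)])
        except Exception as e: print(t,e)
pickle.dump(D,open('D.pkl','wb'))
print(ctrl.get_state())
E
python3 a.py
```

```text
scene 545.2446997714428 -0.016744523630380405 cam [ 1.274 -0.649  1.264] fwd [-0.48  0.44 -0.76]
  stand [([330, 140, 415, 251], 0.84), ([337, 193, 378, 237], 0.57)]
  flask [([335, 194, 380, 238], 0.68)]
  cup [([232, 315, 256, 345], 0.66), ([189, 295, 210, 323], 0.61), ([176, 330, 203, 361], 0.59)]
  beaker [([205, 255, 227, 285], 0.64)]
  screw_cap [([339, 196, 377, 235], 0.65), ([336, 206, 347, 222], 0.64), ([232, 314, 258, 345], 0.47)]
  jar [([404, 249, 418, 275], 0.81), ([337, 195, 379, 240], 0.51)]
  reagent []
  bar [([392, 142, 418, 186], 0.59)]
  ball_a []
  mouth [([338, 189, 377, 238], 0.86)]
side 450.3911618864238 0.038727624415724984 cam [1.176 0.515 0.685] fwd [-0.62 -0.52 -0.58]
  stand [([207, 218, 232, 251], 0.67), ([327, 176, 460, 362], 0.55)]
  flask [([336, 250, 395, 289], 0.6)]
  cup [([207, 218, 231, 251], 0.97), ([192, 196, 216, 222], 0.96), ([227, 195, 251, 219], 0.63)]
  beaker [([272, 183, 289, 220], 0.68)]
  screw_cap [([393, 278, 412, 294], 0.7)]
  jar [([316, 336, 343, 380], 0.84)]
  reagent [([338, 250, 394, 286], 0.66)]
  bar []
  ball_a []
  mouth [(
[... 302 characters left out ...]
rray([ 1.12808312,  0.32100797, -0.07007417,  1.45048517,  0.02261015,
        1.37082254, -0.05689745]), 'qd': array([ 1.94352836e-03, -1.76317722e-04,  3.78892995e-04, -1.71187254e-03,
        1.09937778e-03, -2.03819921e-04, -2.43204206e-05]), 'joint_torque': array([ 6.97352079e-04, -4.91082466e+01, -4.02693534e-01, -3.12759733e+01,
       -6.35576458e-02,  3.37132544e-02,  2.41422924e-05]), 'position': array([ 0.28667651, -0.58338754,  0.2225886 ]), 'tool_rot': array([ 3.05992547e+00,  7.11318141e-01, -7.23807102e-05]), 'ft_force': array([ 0.83161386, -0.49404693,  0.07865341]), 'torque': array([ 0.02125331,  0.03883138, -0.02315548]), 'grip_force': 0.0, 'grip_width': 0.9994467393300822}
```

```bash
python3 - <<'E'
import cv2,numpy as np
s=cv2.imread('pics/scene0.png')
a=cv2.resize(s[110:410,150:550],(800,600),interpolation=cv2.INTER_CUBIC);cv2.imwrite('pics/sc1.png',a)
s=cv2.imread('pics/side0.png')
a=cv2.resize(s[150:405,160:500],(800,600),interpolation=cv2.INTER_CUBIC);cv2.imwrite('pics/sd1.png',a)
E
```

```text
(no output)
```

View pics/sc1.png

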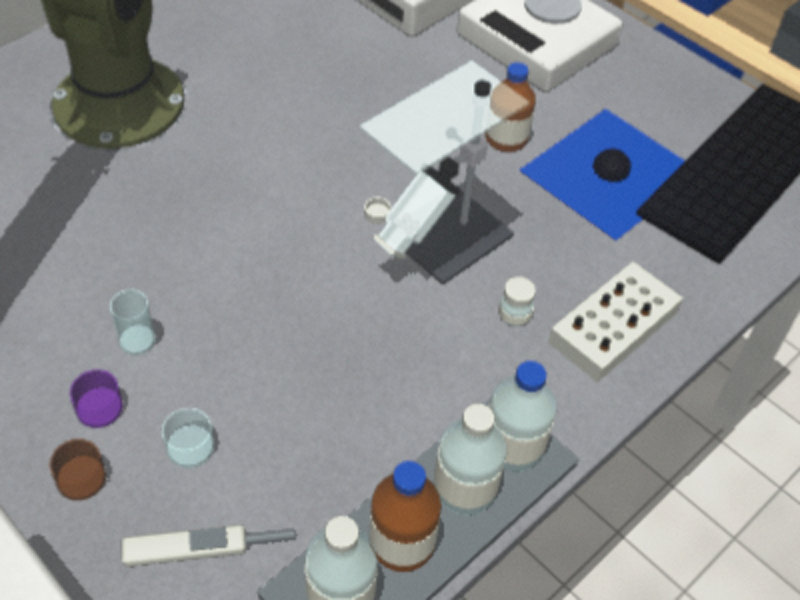

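View pics/sd1.png

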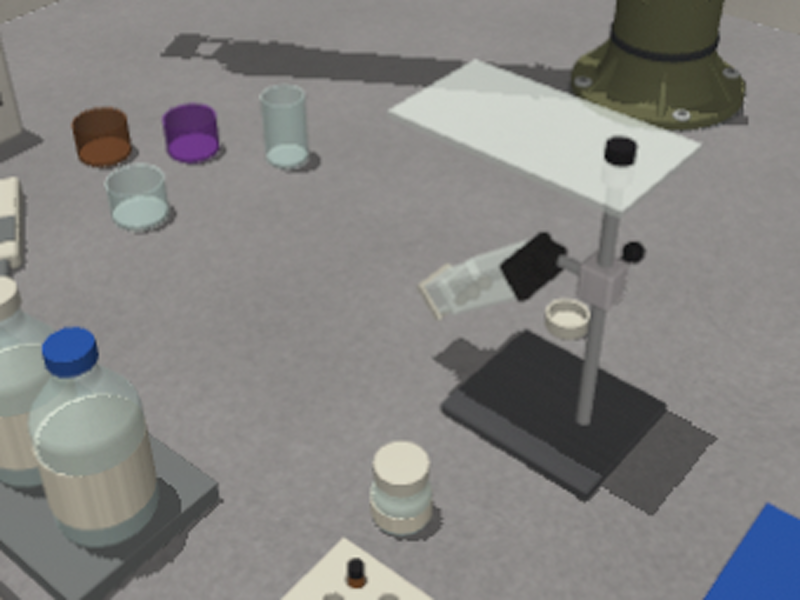

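Cup candidates (scene pixels): the clear squat cup at (244,328), the purple look-alike at (198,309), the brown one at (189,345) and the tall clear beaker at (216,270). I choose the clear squat one. The stand, with its shield and mouth, is around (370,215), with the mouth facing lower left. In the side view, the cup is at (219,235), the flask mouth at (345,275) and the screw cap at (402,286).

```bash
cat > fit.py <<'E'
from h import *
import pickle
from scipy.optimize import least_squares
D=pickle.load(open('D.pkl','rb'))
sc=lambda p:np.array(p)*0.5+[150,110]
sd=lambda p:np.array(p)*0.425+[160,150]
S=[[-5,55,273],[200,55,273],[200,-55,273],[-5,-55,273]]
obs={'scene':(S+[[60,-65,0],[210,-65,6]],sc([(361,126),(470,62),(527,102),(418,170),(443,283),(513,237)])),
'side':([S[0],S[3],S[2],S[1],[60,65,12],[60,-65,12],[210,-65,12],[210,65,12]],sd([(477,60),(389,110),(622,210),(700,146),(527,331),(443,405),(588,490),(665,407)]))}
def W(p,P): 
    P=np.array(P,float)/1000; c,s=np.cos(p[2]),np.sin(p[2])
    return np.c_[p[0]+c*P[:,0]-s*P[:,1],p[1]+s*P[:,0]+c*P[:,1],P[:,2]]
f=lambda p:np.concatenate([(proj(D[n],W(p,P))-o).ravel() for n,(P,o) in obs.items()])
r=least_squares(f,[.55,0,1.57],loss='soft_l1');p=r.x
print('stand',p.round(4),'deg',np.degrees(p[2]).round(1),f(p).reshape(-1,2).round(1).tolist())
pickle.dump(p,open('stand.pkl','wb'))
a=np.linspace(0,6.28,40)
def cyl(q,d,h): return np.vstack([np.c_[q[0]+d/2*np.cos(a),q[1]+d/2*np.sin(a),0*a+z] for z in (0,h)])
def bb(im,P): u=proj(im,P);return np.r_[u.min(0),u.max(0)]
for n,d,h,b in [('cup',.064,.046,{'scene':[232,315,256,345],'side':[207,218,231,251]}),('beaker',.052,.085,{'scene':[205,255,227,285],'side':[272,183,289,220]}),
 ('purple',.064,.046,{'scene':[185.5,295,211,323],'side':[229,195,253,219]}),('brown',.064,.046,{'scene':[176,330,203,361],'side':[192,196,216,222]}),('jar',.048,.06,{'scene':[400,249,418,275],'side':[316,336,343,380]}),('cap',.042,.016,{'side':[391,277,412,294],'scene':[332,208,347,222]})]:
    g=lambda q:np.concatenate([bb(D[k],cyl(q,d,h))-v for k,v in b.items()])
    r=least_squares(g,onz(D['side'],[[(b['side'][0]+b['side'][2])/2,b['side'][3]-8]],0)[0,:2],loss='soft_l1')
    c,s=np.cos(p[2]),np.sin(p[2]);dx=r.x-p[:2]
    print(n,r.x.round(4),'stand frame',(np.array([c*dx[0]+s*dx[1],-s*dx[0]+c*dx[1]])*1000).round(0),g(r.x).round(1))
    if n=='cup': pickle.dump(r.x,open('cup.pkl','wb'))
E
python3 fit.py
python3 - <<'E'
import cv2
s=cv2.imread('pics/scene0.png');cv2.imwrite('pics/close.png',cv2.resize(s[285:370,165:280],(690,510),interpolation=cv2.INTER_CUBIC))
E
```

```text
stand [0.5765 0.0725 1.5382] deg 88.1 [[-0.7, -0.4], [0.7, -0.9], [1.0, -0.2], [-0.8, 1.0], [-0.4, 0.7], [0.5, -2.3], [-0.5, 0.3], [-0.2, 0.9], [0.1, 1.5], [1.0, -0.0], [-0.4, -2.5], [-1.5, -1.8], [-0.2, 0.7], [1.8, -2.5]]
cup [ 0.6157 -0.3093] stand frame [-380.  -52.] [-1.  -1.2  1.5 -0.4 -3.9  1.2 -0.  -3. ]
beaker [ 0.4235 -0.2623] stand frame [-340.  142.] [-1.2 -2.   0.   1.4 -1.   1.7  2.8  0.8]
purple [ 0.4855 -0.363 ] stand frame [-438.   77.] [-0.5 -1.2  1.2  0.7 -0.6 -1.6  0.3  0.1]
brown [ 0.5604 -0.4388] stand frame [-512.   -1.] [-0.4 -1.1  1.4 -0.7 -2.7 -0.7 -0.5 -0.7]
jar [0.7525 0.1717] stand frame [ 105. -173.] [-0.2 -1.5  1.5 -1.2 -0.4  0.3 -0.5 -0.8]
cap [0.4776 0.1578] stand frame [ 82. 102.] [ 0.3 -0.3 -1.2  0.5  0.7 -0.4 -0.6 -0.8]
```

View pics/close.png

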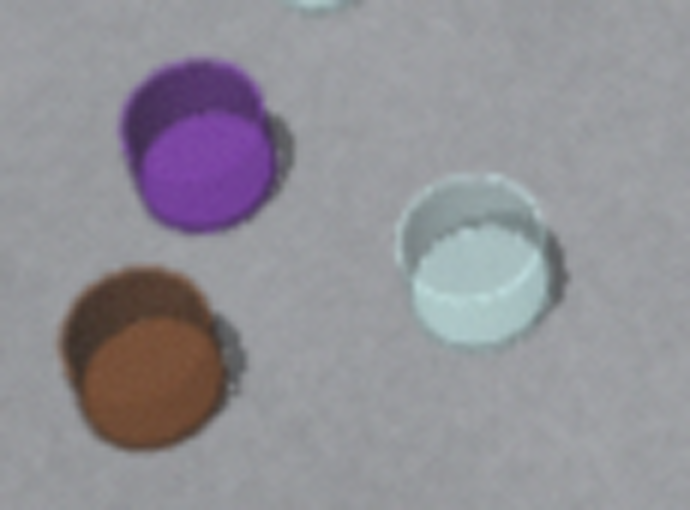

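```bash
cat >> h.py <<'E'
import pickle
def stand(): return pickle.load(open('stand.pkl','rb'))
def S2W(P,p=None):
    p=stand() if p is None else p
    P=np.array(P,float)/1000; c,s=np.cos(p[2]),np.sin(p[2])
    return np.array([p[0]+c*P[0]-s*P[1],p[1]+s*P[0]+c*P[1],P[2]])
def W2S(P):
    p=stand();d=np.array(P,float)-[p[0],p[1],0];c,s=np.cos(p[2]),np.sin(p[2])
    return np.array([c*d[0]+s*d[1],-s*d[0]+c*d[1],d[2]])*1000
def Rt(lean=40):
    t=stand()[2];l=np.radians(lean);sx=np.array([np.cos(t),np.sin(t),0]);y=np.array([np.sin(t),-np.cos(t),0])
    z=np.sin(l)*sx-np.array([0,0,np.cos(l)]);return np.c_[np.cross(y,z),y,z]
def jog(T,Rg):
    s=ctrl.get_state();R0=R.from_rotvec(s['tool_rot']).as_matrix()
    return (R0.T@(np.array(T)-s['position'])*1000).round(1), R.from_matrix(R0.T@Rg).as_rotvec().round(4)
E
cat > b.py <<'E'
from h import *
from scipy.optimize import least_squares
D=pickle.load(open('D.pkl','rb'))
a=np.linspace(0,6.28,60)
def bb(im,q):
    u=proj(im,np.vstack([np.c_[q[0]+.032*np.cos(a),q[1]+.032*np.sin(a),0*a+z] for z in (0,.046)]));return np.r_[u.min(0),u.max(0)]
b={'scene':[231.3,313.8,256.7,343.2],'side':[204.7,220.2,231.4,246.9]}
g=lambda q:np.concatenate([bb(D[k],q)-v for k,v in b.items()])
r=least_squares(g,[.61,-.31]);print('cup',r.x.round(4),g(r.x).round(1))
cup=r.x; pickle.dump(cup,open('cup.pkl','wb'))
print('bottles',onz(D['scene'],np.array([[410,560],[470,500],[340,600],[120,550],[270,545]])*.5+[150,110],0)[:,:2].round(3).tolist())
Rg=Rt(); G=np.r_[cup,.030]; T=G+.019*Rg[:,2]; pre=T-.120*Rg[:,2]
print('T',T.round(4),'pre',pre.round(4),'jog to pre',jog(pre,Rg)); 
E
python3 b.py
```

```text
cup [ 0.6135 -0.3082] [-0.5 -0.8  0.7  0.6 -0.7 -1.2  0.5  0.8]
bottles [[0.918, -0.203], [0.911, -0.09], [0.899, -0.3], [0.673, -0.46], [0.79, -0.318]]
T [ 0.6138 -0.296   0.0154] pre [ 0.6113 -0.3731  0.1074] jog to pre (array([384.1, -45.5, 115.2]), array([ 0.3769,  0.6278, -1.0354]))
```

>>> {"op": "jog_arm", "data": {"increments": [{"tx": 384,"ty": -45,"tz": 90,"wx": 0.377,"wy": 0.628,"wz": -1.035,"gripper": 1},{"tx": 384,"ty": -45,"tz": 90,"wx": 0.377,"wy": 0.628,"wz": -1.035,"gripper": 1},{"tx": 384,"ty": -45,"tz": 90,"wx": 0.377,"wy": 0.628,"wz": -1.035,"gripper": 1},{"tx": 384,"ty": -45,"tz": 90,"wx": 0.377,"wy": 0.628,"wz": -1.035,"gripper": 1},{"tx": 384,"ty": -45,"tz": 90,"wx": 0.377,"wy": 0.628,"wz": -1.035,"gripper": 1}]}}

```text
time: 2.07
position: [0.458, -0.473, 0.1758]
tool_rot: [-2.534, -1.346, -0.376]
ft_force: [0.8, 0.5, 0.1]
grip_width: 1.001
grip_force: 0.0
```

```bash
cat > c.py <<'E'
from h import *
import sys
d=float(sys.argv[1])/1000
cup=pickle.load(open('cup.pkl','rb'));Rg=Rt();T=np.r_[cup,.030]+.019*Rg[:,2]-d*Rg[:,2]
s=ctrl.get_state();print(s['time'],s['position'].round(4),s['joint_positions'].round(2));print(jog(T,Rg))
E
python3 c.py 120
```

```text
2.0667 [ 0.458  -0.473   0.1758] [ 1.09  0.53 -0.25  1.31 -0.18  1.5   0.3 ]
(array([136.7,  80.1, 114.2]), array([ 0.1912,  0.3164, -0.521 ]))
```

>>> {"op": "jog_arm", "data": {"increments": [{"tx": 137,"ty": 80,"tz": 114,"wx": 0.191,"wy": 0.316,"wz": -0.521},{"tx": 137,"ty": 80,"tz": 114,"wx": 0.191,"wy": 0.316,"wz": -0.521},{"tx": 137,"ty": 80,"tz": 114,"wx": 0.191,"wy": 0.316,"wz": -0.521},{"tx": 137,"ty": 80,"tz": 114,"wx": 0.191,"wy": 0.316,"wz": -0.521},{"tx": 137,"ty": 80,"tz": 114,"wx": 0.191,"wy": 0.316,"wz": -0.521}]}}

```text
validation failed for argument at $.in...
```

```bash
python3 c.py 120
```

```text
2.0667 [ 0.458  -0.473   0.1758] [ 1.09  0.53 -0.25  1.31 -0.18  1.5   0.3 ]
(array([136.7,  80.1, 114.2]), array([ 0.1912,  0.3164, -0.521 ]))
```

Gripper is required in each row.

>>> {"op": "jog_arm", "data": {"increments": [{"tx": 137,"ty": 80,"tz": 114,"wx": 0.191,"wy": 0.316,"wz": -0.521,"gripper": 1},{"tx": 137,"ty": 80,"tz": 114,"wx": 0.191,"wy": 0.316,"wz": -0.521,"gripper": 1},{"tx": 137,"ty": 80,"tz": 114,"wx": 0.191,"wy": 0.316,"wz": -0.521,"gripper": 1},{"tx": 137,"ty": 80,"tz": 114,"wx": 0.191,"wy": 0.316,"wz": -0.521,"gripper": 1},{"tx": 137,"ty": 80,"tz": 114,"wx": 0.191,"wy": 0.316,"wz": -0.521,"gripper": 1}]}}

```text
time: 2.48
position: [0.6127, -0.3713, 0.1056]
tool_rot: [-1.861, -1.783, -0.669]
ft_force: [0.9, 0.8, 0.4]
grip_width: 1.001
grip_force: 0.0
```

```bash
python3 c.py 120
```

```text
2.4833 [ 0.6127 -0.3713  0.1056] [ 0.95  0.93 -0.41  0.96 -0.24  1.7   0.61]
(array([-0.4, -1.2, -2.6]), array([ 0.0026,  0.0038, -0.0093]))
```

```bash
python3 - <<'E'
from h import *
im=vision.get_image('wrist');cv2.imwrite('pics/w1.png',im['color'])
c=pickle.load(open('cup.pkl','rb'));a=np.linspace(0,6.28,60)
u=proj(im,np.vstack([np.c_[c[0]+.032*np.cos(a),c[1]+.032*np.sin(a),0*a+z] for z in (0,.046)]))
print(u.min(0),u.max(0),[(b['bbox'],b['conf']) for b in vision.spot_in('wrist','cup')])
E
python3 c.py 0
```

```text
[272.73612729 188.54405682] [361.82797093 287.06024956] [([90.9, 269.4, 191.8, 329.7], 0.92), ([187.4, 381.5, 286.3, 415.1], 0.75), ([275.6, 188.6, 361.8, 286.2], 0.72)]
2.5833 [ 0.6124 -0.367   0.096 ] [ 0.95  0.95 -0.41  0.96 -0.23  1.7   0.61]
(array([  1.9,  -0.2, 107.4]), array([-0.0065, -0.0062, -0.0136]))
```

View pics/w1.png

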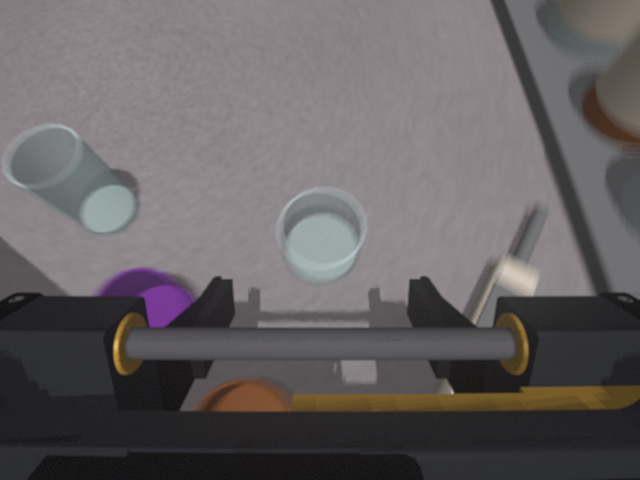

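>>> {"op": "jog_arm", "data": {"increments": [{"tx": 2,"ty": 0,"tz": 27,"wx": -0.006,"wy": -0.006,"wz": -0.013,"gripper": 1},{"tx": 2,"ty": 0,"tz": 54,"wx": -0.006,"wy": -0.006,"wz": -0.013,"gripper": 1},{"tx": 2,"ty": 0,"tz": 80,"wx": -0.006,"wy": -0.006,"wz": -0.013,"gripper": 1},{"tx": 2,"ty": 0,"tz": 98,"wx": -0.006,"wy": -0.006,"wz": -0.013,"gripper": 1},{"tx": 2,"ty": 0,"tz": 105,"wx": -0.006,"wy": -0.006,"wz": -0.013,"gripper": 1}]}}

```text
time: 3.0
position: [0.612, -0.3035, 0.0254]
tool_rot: [-1.866, -1.795, -0.668]
ft_force: [0.2, 0.6, -0.6]
grip_width: 1.002
grip_force: 0.0
```

>>> {"op": "jog_arm", "data": {"increments": [{"tx": 0,"ty": 0,"tz": 0,"wx": 0,"wy": 0,"wz": 0,"gripper": 1},{"tx": 0,"ty": 0,"tz": 0,"wx": 0,"wy": 0,"wz": 0,"gripper": 0.8},{"tx": 0,"ty": 0,"tz": 0,"wx": 0,"wy": 0,"wz": 0,"gripper": 0.74},{"tx": 0,"ty": 0,"tz": 0,"wx": 0,"wy": 0,"wz": 0,"gripper": 0.6},{"tx": 0,"ty": 0,"tz": 0,"wx": 0,"wy": 0,"wz": 0,"gripper": 0.6}], "grip_force": 10}}

```text
time: 3.42
position: [0.6137, -0.3071, 0.028]
tool_rot: [-1.871, -1.798, -0.672]
ft_force: [-0.8, -0.2, 0.1]
grip_width: 0.784
grip_force: 0.0
```

```bash
python3 c.py 0; python3 -c "
from h import *
s=ctrl.get_state();print(s['grip_width'],s['grip_force'],s['ft_force'])"
```

```text
3.4167 [ 0.6137 -0.3071  0.028 ] [ 0.94  0.9  -0.42  1.19 -0.24  1.49  0.63]
(array([ 0.7, -0.4, 16.7]), array([ 0.0123,  0.0164, -0.0026]))
0.7839663574297018 0.0 [-0.8148199  -0.24918338  0.07313701]
```

>>> {"op": "jog_arm", "data": {"increments": [{"tx": 0,"ty": 0,"tz": 5,"wx": 0,"wy": 0,"wz": 0,"gripper": 0.9},{"tx": 0.5,"ty": 0,"tz": 12,"wx": 0.012,"wy": 0.016,"wz": 0,"gripper": 0.9},{"tx": 0.5,"ty": 0,"tz": 16,"wx": 0.012,"wy": 0.016,"wz": 0,"gripper": 0.9},{"tx": 0.5,"ty": 0,"tz": 16,"wx": 0.012,"wy": 0.016,"wz": 0,"gripper": 0.85},{"tx": 0.5,"ty": 0,"tz": 16,"wx": 0.012,"wy": 0.016,"wz": 0,"gripper": 0.8}]}}

```text
time: 3.83
position: [0.6136, -0.2942, 0.0141]
tool_rot: [-1.848, -1.787, -0.672]
ft_force: [-0.4, 0.4, 0.8]
grip_width: 0.839
grip_force: 0.0
```

>>> {"op": "jog_arm", "data": {"increments": [{"tx": 0,"ty": 0,"tz": 0,"wx": 0,"wy": 0,"wz": 0,"gripper": 0.74},{"tx": 0,"ty": 0,"tz": 0,"wx": 0,"wy": 0,"wz": 0,"gripper": 0.6},{"tx": 0,"ty": 0,"tz": 0,"wx": 0,"wy": 0,"wz": 0,"gripper": 0.6},{"tx": 0,"ty": 0,"tz": 0,"wx": 0,"wy": 0,"wz": 0,"gripper": 0.6},{"tx": 0,"ty": 0,"tz": 0,"wx": 0,"wy": 0,"wz": 0,"gripper": 0.6}], "grip_force": 10}}

```text
time: 4.25
position: [0.6139, -0.2954, 0.015]
tool_rot: [-1.851, -1.788, -0.672]
ft_force: [0.8, 0.5, 0.1]
grip_width: 0.735
grip_force: 10.0
```

```bash
python3 c.py 0; python3 -c "
from h import *
s=ctrl.get_state();print(s['grip_width'],s['grip_force'],s['ft_force'])"
```

```text
4.25 [ 0.6139 -0.2954  0.015 ] [ 0.93  0.92 -0.43  1.19 -0.24  1.48  0.63]
(array([-0.2, -0.1, -0.7]), array([-0.0011, -0.0009, -0.0025]))
0.7352323430833309 9.998652982872045 [0.83899738 0.51343944 0.10487727]
```

```bash
cat > d.py <<'E'
from h import *
import sys
x,y,l=map(float,sys.argv[1:4]); Rg=Rt(float(sys.argv[4]) if len(sys.argv)>4 else 40)
off=np.array([0.6138-0.6135,-0.2956+0.3082,0.0150])  # TCP minus cup origin when grasped
T=S2W([x,y,l])+off
s=ctrl.get_state();print(s['time'],s['joint_positions'].round(2),s['grip_width'].round(3),'cup at stand',W2S(s['position']-off).round(1));print(jog(T,Rg))
R0=R.from_rotvec(s['tool_rot']).as_matrix();print('up 1mm ->',R0[2].round(3))
E
python3 d.py -85 0 20
```

```text
Traceback (most recent call last):
  File "d.py", line 6, in <module>
    s=ctrl.get_state();print(s['time'],s['joint_positions'].round(2),s['grip_width'].round(3),'cup at stand',W2S(s['position']-off).round(1));print(jog(T,Rg))
                                                                     ^^^^^^^^^^^^^^^^^^^^^
AttributeError: 'float' object has no attribute 'round'
```

```bash
sed -i "s/s\['grip_width'\].round(3)/round(s['grip_width'],3)/" d.py; python3 d.py -85 0 20
```

```text
4.25 [ 0.93  0.92 -0.43  1.19 -0.24  1.48  0.63] 0.735 cup at stand [-379.1  -49.5    0. ]
(array([237.9, -49.9, 174. ]), array([-0.0011, -0.0009, -0.0025]))
up 1mm -> [ 0.643 -0.002 -0.765]
```

>>> {"op": "jog_arm", "data": {"increments": [{"tx": 13,"ty": 0,"tz": -15,"wx": 0,"wy": 0,"wz": 0,"gripper": 0.6},{"tx": 13,"ty": 0,"tz": -15,"wx": 0,"wy": 0,"wz": 0,"gripper": 0.6},{"tx": 30,"ty": -4,"tz": 0,"wx": 0,"wy": 0,"wz": 0,"gripper": 0.6},{"tx": 55,"ty": -10,"tz": 21,"wx": 0,"wy": 0,"wz": 0,"gripper": 0.6},{"tx": 80,"ty": -15,"tz": 42,"wx": 0,"wy": 0,"wz": 0,"gripper": 0.6}]}}

```text
time: 4.67
position: [0.602, -0.207, 0.035]
tool_rot: [-1.854, -1.787, -0.673]
ft_force: [1.1, 0.9, -1.5]
grip_width: 0.736
grip_force: 10.0
```

```bash
python3 d.py -85 0 20
```

```text
4.6667 [ 0.92  0.78 -0.47  1.41 -0.29  1.37  0.59] 0.736 cup at stand [-291.1  -34.7   20. ]
(array([157.8, -35.4, 132.4]), array([ 0.001 ,  0.0005, -0.0034]))
up 1mm -> [ 0.642 -0.001 -0.766]
```

>>> {"op": "jog_arm", "data": {"increments": [{"tx": 25,"ty": -7,"tz": 21,"wx": 0,"wy": 0,"wz": 0,"gripper": 0.6},{"tx": 55,"ty": -13,"tz": 46,"wx": 0,"wy": 0,"wz": 0,"gripper": 0.6},{"tx": 85,"ty": -20,"tz": 71,"wx": 0,"wy": 0,"wz": 0,"gripper": 0.6},{"tx": 115,"ty": -27,"tz": 97,"wx": 0,"wy": 0,"wz": 0,"gripper": 0.6},{"tx": 140,"ty": -33,"tz": 118,"wx": 0,"wy": 0,"wz": 0,"gripper": 0.6}]}}

```text
time: 5.08
position: [0.5745, -0.0191, 0.0355]
tool_rot: [-1.848, -1.79, -0.672]
ft_force: [0.1, 0.8, -0.6]
grip_width: 0.74
grip_force: 10.0
```

```bash
python3 d.py -85 0 20
```

```text
5.0833 [ 0.84  0.61 -0.58  1.74 -0.39  1.12  0.5 ] 0.74 cup at stand [-104.2   -1.1   20.5]
(array([14.3, -1.1, 12.8]), array([-0.0021, -0.0013, -0.0001]))
up 1mm -> [ 0.644 -0.002 -0.765]
```

```bash
cat > ov.py <<'E'
from h import *
import sys
tag=sys.argv[1]; s=ctrl.get_state(); W=[];c0=S2W([0,0,0])
off=np.array([0.0003,0.0126,0.0150]); cup=s['position']-off
cs,sn=np.cos(np.radians(40)),np.sin(np.radians(40))
Xd=np.array([cs,0,sn]);Zd=np.array([-sn,0,cs])
# pivot: mouth centre 135 along; pivot z=153
px=float(sys.argv[2]) if len(sys.argv)>2 else 110.4
F=lambda x,y,z:S2W(np.array([px,0,153])+x*Xd+z*Zd+np.array([0,y,0]))
tiles=[]
for n in ['scene','side']:
    im=vision.get_image(n);I=cv2.resize(im['color'],None,fx=4,fy=4,interpolation=cv2.INTER_CUBIC)
    P=lambda p:tuple(int(v) for v in (proj(im,p)[0]*4+1.5))
    if s['grip_width']>.7 and tag.startswith('p'):
      for z in (0,.046):
        for a in np.linspace(0,6.28,40): cv2.circle(I,P(cup+[.032*np.cos(a),.032*np.sin(a),z]),1,(0,0,255),-1)
    for q in [(-135,17.5,15),(-135,-17.5,15),(-135,17.5,-15),(-135,-17.5,-15),(-100,27,15),(-100,-27,15),(-100,27,-15),(-100,-27,-15),(-10,27,15),(-10,-27,15)]: cv2.circle(I,P(F(*q)),3,(0,255,0),-1)
    for q in [(-75,27,0),(-75,-27,0)]: cv2.circle(I,P(F(*q)),3,(255,0,255),-1)
    cv2.drawMarker(I,P(c0),(255,0,0),0,14,2)
    m=P(F(-120,0,0)); tiles.append(I[m[1]-260:m[1]+260,m[0]-200:m[0]+200])
cv2.imwrite(f'pics/{tag}.png',np.hstack(tiles))
E
python3 ov.py p1
```

```text
(no output)
```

View pics/p1.png

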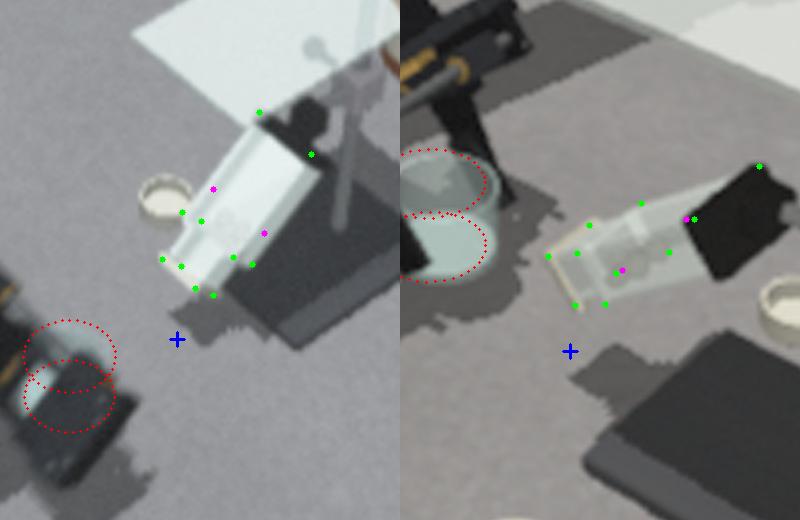

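The overlay agrees with the images to about 2 mm. The predicted mouth is at ~(188,278) in the left tile and (563,280) in the right one. The cup is held upright and is still in front of the mouth at ~(450,215) in the right tile. I'll lower it and slide it in.

```bash
python3 d.py -60 0 4
```

```text
5.1833 [ 0.84  0.61 -0.58  1.74 -0.39  1.12  0.5 ] 0.734 cup at stand [-98.7   0.8  21.6]
(array([18.1,  1.2, 38.4]), array([-0.0091, -0.0054,  0.006 ]))
up 1mm -> [ 0.647 -0.003 -0.763]
```

>>> {"op": "jog_arm", "data": {"increments": [{"tx": 6,"ty": 0.5,"tz": 20,"wx": -0.009,"wy": -0.005,"wz": 0.006,"gripper": 0.6},{"tx": 18,"ty": 1,"tz": 38,"wx": -0.009,"wy": -0.005,"wz": 0.006,"gripper": 0.6},{"tx": 32,"ty": 1,"tz": 50,"wx": -0.009,"wy": -0.005,"wz": 0.006,"gripper": 0.6},{"tx": 46,"ty": 1,"tz": 62,"wx": -0.009,"wy": -0.005,"wz": 0.006,"gripper": 0.6},{"tx": 52,"ty": 1,"tz": 67,"wx": -0.009,"wy": -0.005,"wz": 0.006,"gripper": 0.6}]}}

```text
time: 5.6
position: [0.5785, 0.0644, 0.0178]
tool_rot: [-1.859, -1.787, -0.675]
ft_force: [0.2, 1.0, -1.6]
grip_width: 0.739
grip_force: 10.0
```

>>> {"op": "jog_arm", "data": {"increments": [{"tx": 0,"ty": 0,"tz": 0,"wx": 0,"wy": 0,"wz": 0,"gripper": 0.6},{"tx": 0,"ty": 0,"tz": 0,"wx": 0,"wy": 0,"wz": 0,"gripper": 0.6},{"tx": 0,"ty": 0,"tz": 0,"wx": 0,"wy": 0,"wz": 0,"gripper": 0.6},{"tx": 0,"ty": 0,"tz": 0,"wx": 0,"wy": 0,"wz": 0,"gripper": 0.6},{"tx": 0,"ty": 0,"tz": 0,"wx": 0,"wy": 0,"wz": 0,"gripper": 0.6}]}}

```text
time: 6.02
position: [0.5791, 0.0591, 0.0163]
tool_rot: [-1.866, -1.783, -0.675]
ft_force: [-0.1, -1.1, -0.5]
grip_width: 0.733
grip_force: 10.0
```

```bash
python3 d.py -4 0 0; python3 -c "
from h import *
print(ctrl.get_state()['ft_force'])"
```

```text
6.0167 [ 0.76  0.6  -0.62  1.82 -0.43  0.98  0.43] 0.733 cup at stand [-25.9  -3.1   1.3]
(array([16. , -3.4, 15. ]), array([ 0.0087,  0.0043, -0.0098]))
up 1mm -> [ 0.639  0.    -0.769]
[-0.11021834 -1.07202282 -0.54472441]
```

>>> {"op": "jog_arm", "data": {"increments": [{"tx": 1.5,"ty": 0,"tz": -1.5,"wx": 0,"wy": 0,"wz": 0,"gripper": 0.6},{"tx": 9,"ty": -2,"tz": 5,"wx": 0.008,"wy": 0.004,"wz": -0.009,"gripper": 0.6},{"tx": 17,"ty": -3.4,"tz": 13,"wx": 0.008,"wy": 0.004,"wz": -0.009,"gripper": 0.6},{"tx": 17,"ty": -3.4,"tz": 13,"wx": 0.008,"wy": 0.004,"wz": -0.009,"gripper": 0.6},{"tx": 17,"ty": -3.4,"tz": 13,"wx": 0.008,"wy": 0.004,"wz": -0.009,"gripper": 0.6}]}}

```text
time: 6.43
position: [0.5754, 0.0841, 0.0174]
tool_rot: [-1.845, -1.793, -0.672]
ft_force: [0.1, -0.0, -0.5]
grip_width: 0.735
grip_force: 10.0
```

```bash
python3 d.py -4 0 0; python3 ov.py p2
```

```text
6.4333 [ 0.74  0.59 -0.63  1.83 -0.43  0.97  0.42] 0.735 cup at stand [-1.   1.4  2.4]
(array([-3.9,  1.4, -0.1]), array([-0.0029, -0.0012,  0.0026]))
up 1mm -> [ 0.644 -0.001 -0.765]
```

View pics/p2.png

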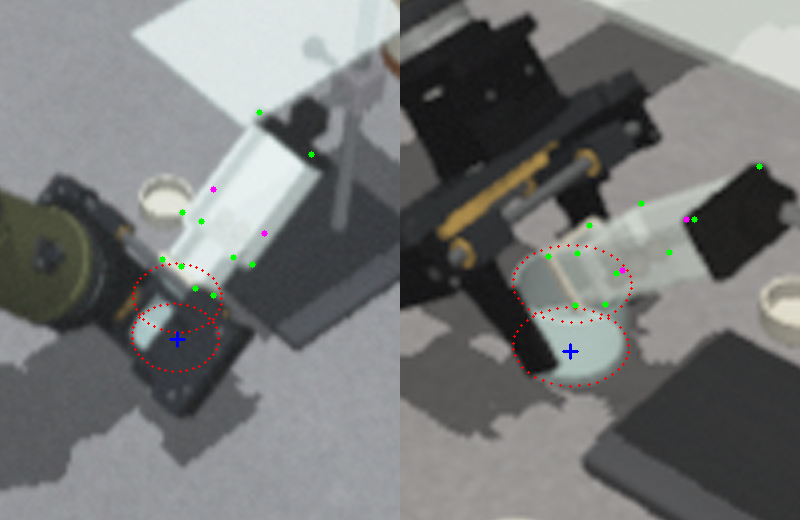

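>>> {"op": "jog_arm", "data": {"increments": [{"tx": -2,"ty": 1,"tz": 0,"wx": 0,"wy": 0,"wz": 0,"gripper": 0.6},{"tx": -3.5,"ty": 1,"tz": 0,"wx": 0,"wy": 0,"wz": 0,"gripper": 0.6},{"tx": -3.5,"ty": 1,"tz": 0,"wx": 0,"wy": 0,"wz": 0,"gripper": 0.6},{"tx": -3.5,"ty": 1,"tz": 0,"wx": 0,"wy": 0,"wz": 0,"gripper": 0.6},{"tx": -3.5,"ty": 1,"tz": 0,"wx": 0,"wy": 0,"wz": 0,"gripper": 0.6}]}}

```text
time: 6.95
position: [0.5773, 0.079, 0.015]
tool_rot: [-1.849, -1.791, -0.673]
ft_force: [-0.6, 0.3, -0.1]
grip_width: 0.736
grip_force: 10.0
```

```bash
python3 d.py -4 0 0; python3 -c "
from h import *
print(ctrl.get_state()['ft_force'])"
```

```text
6.95 [ 0.74  0.6  -0.63  1.83 -0.43  0.97  0.42] 0.736 cup at stand [-6.1 -0.7  0. ]
(array([ 1.6, -0.7,  1.3]), array([-0.0003, -0.0001,  0.0003]))
up 1mm -> [ 0.643 -0.    -0.766]
[-0.63862817  0.28196703 -0.13663254]
```

>>> {"op": "jog_arm", "data": {"increments": [{"tx": 0,"ty": 0,"tz": 0,"wx": 0,"wy": 0,"wz": 0,"gripper": 0.8},{"tx": 0,"ty": 0,"tz": 0,"wx": 0,"wy": 0,"wz": 0,"gripper": 1},{"tx": 0,"ty": 0,"tz": 0,"wx": 0,"wy": 0,"wz": 0,"gripper": 1},{"tx": 0,"ty": 0,"tz": 0,"wx": 0,"wy": 0,"wz": 0,"gripper": 1},{"tx": 0,"ty": 0,"tz": 0,"wx": 0,"wy": 0,"wz": 0,"gripper": 1}]}}

```text
time: 7.37
position: [0.5771, 0.0795, 0.0152]
tool_rot: [-1.849, -1.791, -0.673]
ft_force: [-0.1, 0.1, 0.5]
grip_width: 0.97
grip_force: 0.0
```

>>> {"op": "jog_arm", "data": {"increments": [{"tx": 0,"ty": 0,"tz": -10,"wx": 0,"wy": 0,"wz": 0,"gripper": 1},{"tx": 0,"ty": 0,"tz": -30,"wx": 0,"wy": 0,"wz": 0,"gripper": 1},{"tx": 0,"ty": 0,"tz": -60,"wx": 0,"wy": 0,"wz": 0,"gripper": 1},{"tx": 0,"ty": 0,"tz": -95,"wx": 0,"wy": 0,"wz": 0,"gripper": 1},{"tx": 0,"ty": 0,"tz": -130,"wx": 0,"wy": 0,"wz": 0,"gripper": 1}]}}

```text
time: 7.78
position: [0.5739, -0.005, 0.1161]
tool_rot: [-1.848, -1.791, -0.672]
ft_force: [0.1, 0.5, -0.8]
grip_width: 1.001
grip_force: 0.0
```

```bash
python3 d.py -4 0 0; python3 ov.py q3
```

```text
7.7833 [ 0.85  0.49 -0.61  1.72 -0.43  1.23  0.43] 1.001 cup at stand [-9.020e+01 -1.000e-01  1.011e+02]
(array([9.000e-01, 1.000e-01, 1.328e+02]), array([-0.0015, -0.0005,  0.0008]))
up 1mm -> [ 0.643 -0.001 -0.766]
```

View pics/q3.png

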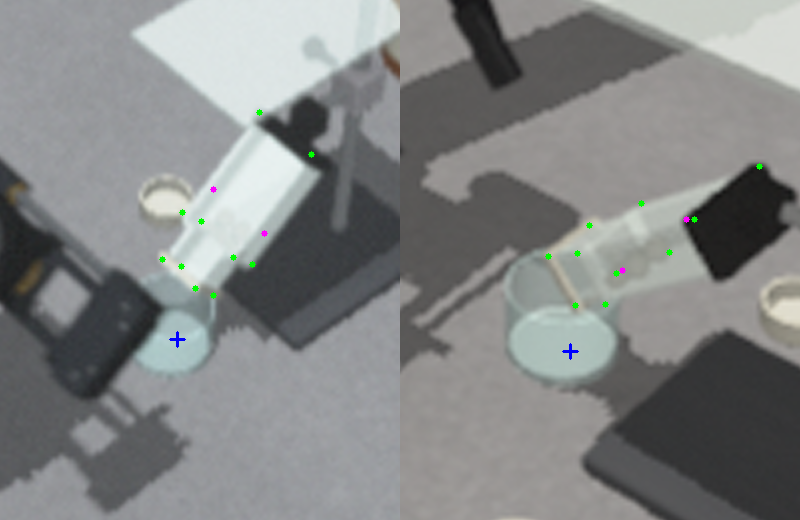

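The clear cup stands upright under the mouth, floor at (563,345) in the right tile. The bar is still across the neck at ~(637,235). Next I close the fingers and go to the right side face, leaning 50° to stay clear of the shield.

```bash
cat > t.py <<'E'
from h import *
import sys
x,y,z,lean=map(float,sys.argv[1:5]);Rg=Rt(lean);s=ctrl.get_state()
print(s['time'],'tcp stand',W2S(s['position']).round(1),s['joint_positions'].round(2),'w',round(s['grip_width'],3),'f',(s['ft_force']).round(2))
print(jog(S2W([x,y,z]),Rg))
E
python3 t.py -22 -56 160 50
```

```text
7.8833 tcp stand [-82.8  -4.3 118.7] [ 0.86  0.48 -0.61  1.71 -0.43  1.23  0.43] w 0.999 f [ 0.89 -0.41 -0.76]
(array([73.2, 51.6,  7.6]), array([0.01  , 0.1795, 0.0007]))
```

>>> {"op": "jog_arm", "data": {"increments": [{"tx": 0,"ty": 20,"tz": 0,"wx": 0,"wy": 0,"wz": 0,"gripper": 0.5},{"tx": 20,"ty": 52,"tz": 2,"wx": 0,"wy": 0.06,"wz": 0,"gripper": 0},{"tx": 45,"ty": 52,"tz": 4,"wx": 0.01,"wy": 0.12,"wz": 0,"gripper": 0},{"tx": 73,"ty": 52,"tz": 8,"wx": 0.01,"wy": 0.179,"wz": 0,"gripper": 0},{"tx": 73,"ty": 52,"tz": 8,"wx": 0.01,"wy": 0.179,"wz": 0,"gripper": 0}]}}

```text
time: 8.3
position: [0.6278, 0.0596, 0.1567]
tool_rot: [-1.715, -1.675, -0.803]
ft_force: [0.3, 0.8, -0.3]
grip_width: 0.705
grip_force: 0.0
```

>>> {"op": "jog_arm", "data": {"increments": [{"tx": 0,"ty": 0,"tz": 0,"wx": 0,"wy": 0,"wz": 0,"gripper": 0},{"tx": 0,"ty": 0,"tz": 0,"wx": 0,"wy": 0,"wz": 0,"gripper": 0},{"tx": 0,"ty": 0,"tz": 0,"wx": 0,"wy": 0,"wz": 0,"gripper": 0},{"tx": 0,"ty": 0,"tz": 0,"wx": 0,"wy": 0,"wz": 0,"gripper": 0},{"tx": 0,"ty": 0,"tz": 0,"wx": 0,"wy": 0,"wz": 0,"gripper": 0}]}}

```text
time: 8.72
position: [0.6284, 0.0544, 0.1552]
tool_rot: [-1.725, -1.676, -0.801]
ft_force: [-0.3, 0.3, 0.3]
grip_width: 0.323
grip_force: 0.0
```

```bash
python3 t.py 55 -58 96.5 50
```

```text
8.7167 tcp stand [-16.4 -52.5 155.2] [ 0.81  0.6  -0.66  1.6  -0.53  1.28  0.39] w 0.323 f [-0.32  0.3   0.34]
(array([ 0.6,  6.5, 92.4]), array([-0.01  , -0.0037, -0.001 ]))
```

>>> {"op": "jog_arm", "data": {"increments": [{"tx": 0,"ty": 6.5,"tz": 0,"wx": -0.01,"wy": -0.004,"wz": 0,"gripper": 0},{"tx": 0,"ty": 6.5,"tz": 0,"wx": -0.01,"wy": -0.004,"wz": 0,"gripper": 0},{"tx": 0,"ty": 6.5,"tz": 15,"wx": -0.01,"wy": -0.004,"wz": 0,"gripper": 0},{"tx": 0,"ty": 6.5,"tz": 30,"wx": -0.01,"wy": -0.004,"wz": 0,"gripper": 0},{"tx": 0,"ty": 6.5,"tz": 45,"wx": -0.01,"wy": -0.004,"wz": 0,"gripper": 0}]}}

```text
time: 9.13
position: [0.636, 0.0897, 0.1265]
tool_rot: [-1.734, -1.678, -0.809]
ft_force: [0.8, 0.5, 0.3]
grip_width: 0.016
grip_force: 0.0
```

```bash
python3 t.py 55 -58 96.5 50
```

```text
9.1333 tcp stand [ 19.1 -58.9 126.5] [ 0.76  0.63 -0.67  1.63 -0.53  1.19  0.39] w 0.016 f [0.82 0.47 0.28]
(array([ 0.1, -0.9, 46.8]), array([ 0.0004, -0.0002, -0.0002]))
```

>>> {"op": "jog_arm", "data": {"increments": [{"tx": 0,"ty": 0,"tz": 15,"wx": 0,"wy": 0,"wz": 0,"gripper": 0},{"tx": 0,"ty": 0,"tz": 30,"wx": 0,"wy": 0,"wz": 0,"gripper": 0},{"tx": 0,"ty": 0,"tz": 43,"wx": 0,"wy": 0,"wz": 0,"gripper": 0},{"tx": 0,"ty": 0,"tz": 47,"wx": 0,"wy": 0,"wz": 0,"gripper": 0},{"tx": 0,"ty": 0,"tz": 47,"wx": 0,"wy": 0,"wz": 0,"gripper": 0}]}}

```text
time: 9.55
position: [0.6359, 0.127, 0.096]
tool_rot: [-1.731, -1.677, -0.807]
ft_force: [0.8, 0.1, 0.4]
grip_width: 0.007
grip_force: 0.0
```

>>> {"op": "jog_arm", "data": {"increments": [{"tx": 0,"ty": 0,"tz": 0,"wx": 0,"wy": 0,"wz": 0,"gripper": 0},{"tx": 0,"ty": 0,"tz": 0,"wx": 0,"wy": 0,"wz": 0,"gripper": 0},{"tx": 0,"ty": 0,"tz": 0,"wx": 0,"wy": 0,"wz": 0,"gripper": 0},{"tx": 0,"ty": 0,"tz": 0,"wx": 0,"wy": 0,"wz": 0,"gripper": 0},{"tx": 0,"ty": 0,"tz": 0,"wx": 0,"wy": 0,"wz": 0,"gripper": 0}]}}

```text
time: 9.97
position: [0.6371, 0.1251, 0.0967]
tool_rot: [-1.734, -1.677, -0.809]
ft_force: [-0.4, -0.6, -0.2]
grip_width: 0.004
grip_force: 0.0
```

```bash
python3 t.py 55 -58 96.5 50; python3 ov.py q4
```

```text
9.9667 tcp stand [ 54.5 -58.8  96.7] [ 0.72  0.66 -0.68  1.67 -0.54  1.1   0.39] w 0.004 f [-0.35 -0.65 -0.23]
(array([ 0.1, -0.8,  0.5]), array([ 0.0003, -0.0005, -0.0005]))
```

View pics/q4.png

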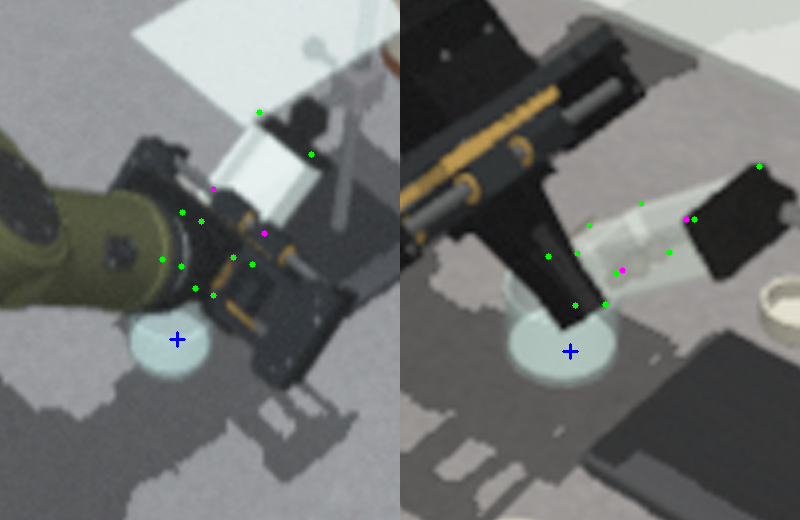

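The fingers sit beside the right face without touching it, at ~(580,300) in the right tile. First I test the quick stroke in the air, moving away from the flask.

>>> {"op": "jog_arm", "data": {"increments": [{"tx": 0,"ty": 0,"tz": 0,"wx": 0,"wy": 0,"wz": 0,"gripper": 0},{"tx": 0,"ty": 0,"tz": 0,"wx": 0,"wy": 0,"wz": 0,"gripper": 0},{"tx": 0,"ty": 0,"tz": 0,"wx": 0,"wy": 0,"wz": 0,"gripper": 0},{"tx": 0,"ty": 0,"tz": 0,"wx": 0,"wy": 0,"wz": 0,"gripper": 0},{"tx": 0,"ty": 14,"tz": 0,"wx": 0,"wy": 0,"wz": 0,"gripper": 0}]}}

```text
time: 10.48
position: [0.6488, 0.1253, 0.096]
tool_rot: [-1.732, -1.677, -0.805]
ft_force: [-0.0, -0.1, 0.1]
grip_width: 0.006
grip_force: 0.0
```

```bash
python3 t.py 55 -58 96.5 50
```

```text
10.4833 tcp stand [ 55.1 -70.5  96. ] [ 0.7   0.68 -0.67  1.63 -0.53  1.11  0.37] w 0.006 f [-0.04 -0.08  0.09]
(array([  0.3, -12.5,  -0.4]), array([-0.0034, -0.0004, -0.0012]))
```

>>> {"op": "jog_arm", "data": {"increments": [{"tx": 0,"ty": -14,"tz": 0,"wx": 0,"wy": 0,"wz": 0,"gripper": 0},{"tx": 0,"ty": -14,"tz": 0,"wx": 0,"wy": 0,"wz": 0,"gripper": 0},{"tx": 0,"ty": -14,"tz": 0,"wx": 0,"wy": 0,"wz": 0,"gripper": 0},{"tx": 0,"ty": 0,"tz": 0,"wx": 0,"wy": 0,"wz": 0,"gripper": 0},{"tx": 0,"ty": -14,"tz": 0,"wx": 0,"wy": 0,"wz": 0,"gripper": 0}]}}

```text
time: 10.9
position: [0.6408, 0.1253, 0.0973]
tool_rot: [-1.736, -1.678, -0.814]
ft_force: [-0.9, -0.2, 0.4]
grip_width: 0.009
grip_force: 0.0
```

```bash
python3 t.py 55 -58 96.5 50
```

```text
10.9 tcp stand [ 54.8 -62.5  97.3] [ 0.72  0.66 -0.68  1.66 -0.54  1.1   0.39] w 0.009 f [-0.85 -0.22  0.45]
(array([-0.5, -4.5,  0.6]), array([ 0.0045, -0.0012,  0.0006]))
```

>>> {"op": "jog_arm", "data": {"increments": [{"tx": 0,"ty": 0,"tz": 0,"wx": 0,"wy": 0,"wz": 0,"gripper": 0},{"tx": 0,"ty": 0,"tz": 0,"wx": 0,"wy": 0,"wz": 0,"gripper": 0},{"tx": 0,"ty": 0,"tz": 0,"wx": 0,"wy": 0,"wz": 0,"gripper": 0},{"tx": 0,"ty": 14,"tz": 0,"wx": 0,"wy": 0,"wz": 0,"gripper": 0},{"tx": 0,"ty": 14,"tz": 0,"wx": 0,"wy": 0,"wz": 0,"gripper": 0}]}}

```text
time: 11.32
position: [0.6529, 0.1249, 0.0969]
tool_rot: [-1.735, -1.678, -0.811]
ft_force: [0.2, 0.2, -0.7]
grip_width: 0.006
grip_force: 0.0
```

```bash
python3 t.py 55 -58 96.5 50
```

```text
11.3167 tcp stand [ 54.9 -74.6  96.9] [ 0.7   0.68 -0.67  1.63 -0.53  1.11  0.37] w 0.006 f [ 0.23  0.25 -0.7 ]
(array([ -0.2, -16.6,   0.3]), array([ 0.002 , -0.0008,  0.    ]))
```

>>> {"op": "jog_arm", "data": {"increments": [{"tx": 0,"ty": -12,"tz": 0,"wx": 0,"wy": 0,"wz": 0,"gripper": 0},{"tx": 0,"ty": -20,"tz": 0,"wx": 0,"wy": 0,"wz": 0,"gripper": 0},{"tx": 0,"ty": -20,"tz": 0,"wx": 0,"wy": 0,"wz": 0,"gripper": 0},{"tx": 0,"ty": -36,"tz": 0,"wx": 0,"wy": 0,"wz": 0,"gripper": 0},{"tx": 0,"ty": -20,"tz": 0,"wx": 0,"wy": 0,"wz": 0,"gripper": 0}]}}

```text
time: 11.73
position: [0.6252, 0.1263, 0.0948]
tool_rot: [-1.731, -1.676, -0.8]
ft_force: [-0.6, 0.4, -0.3]
grip_width: 0.006
grip_force: 0.0
```

```bash
cat > chk.py <<'E'
from h import *
import sys
# compare newest side picture, flask region, with the pre-tap one; report change in flask and cup areas
im=vision.get_image('side');cv2.imwrite(f'pics/{sys.argv[1]}.png',im['color'])
ref=cv2.imread('pics/side0.png').astype(int);c=im['color'].astype(int)
for n,t in [('bar','bar'),('ball','ball_a')]: print(n,[(np.round(b['bbox']).tolist(),round(b['conf'],2)) for b in vision.spot_in('side',t)])
p=S2W
for nm,q in [('neckbar',[110.4-95*.766,0,153-95*.643]),('balls',[110.4-82*.766,0,153-82*.643]),('cup',[-6,0,6])]:
    u=proj(im,S2W(q))[0].round().astype(int);print(nm,u,im['color'][u[1]-4:u[1]+5,u[0]-6:u[0]+7].mean(2).round().astype(int).std().round(1),im['color'][u[1]-4:u[1]+5,u[0]-6:u[0]+7].mean().round(1))
E
python3 t.py 55 -53 96.5 50; python3 chk.py s1
```

```text
11.7333 tcp stand [ 55.4 -46.9  94.8] [ 0.73  0.64 -0.68  1.69 -0.54  1.1   0.39] w 0.006 f [-0.57  0.41 -0.29]
(array([ 1. ,  6.1, -1.4]), array([-0.0075, -0.0001, -0.0029]))
bar [([347.0, 251.0, 391.0, 285.0], 0.57), ([327.0, 269.0, 357.0, 304.0], 0.25)]
ball []
neckbar [359 270] 18.5 159.5
balls [363 269] 14.7 162.9
cup [342 292] 2.7 186.3
```

>>> {"op": "jog_arm", "data": {"increments": [{"tx": 0,"ty": 0,"tz": 0,"wx": 0,"wy": 0,"wz": 0,"gripper": 0},{"tx": 0,"ty": 0,"tz": 0,"wx": 0,"wy": 0,"wz": 0,"gripper": 0},{"tx": 0,"ty": -18,"tz": 0,"wx": 0,"wy": 0,"wz": 0,"gripper": 0},{"tx": 0,"ty": 0,"tz": 0,"wx": 0,"wy": 0,"wz": 0,"gripper": 0},{"tx": 0,"ty": 0,"tz": 0,"wx": 0,"wy": 0,"wz": 0,"gripper": 0}]}}

```text
time: 12.3
position: [0.6317, 0.1257, 0.0965]
tool_rot: [-1.734, -1.677, -0.81]
ft_force: [0.1, -0.3, -0.2]
grip_width: 0.002
grip_force: 0.0
```

```bash
python3 t.py 55 -53 96.5 50; python3 chk.py s2; python3 - <<'E'
import cv2,numpy as np
a=cv2.imread('pics/s1.png').astype(int);b=cv2.imread('pics/s2.png').astype(int)
d=abs(a-b).mean(2)[245:315,320:400]
for r in range(0,70,5): print(245+r,[int(d[r:r+5,c:c+5].mean()) for c in range(0,80,5)])
E
```

```text
12.3 tcp stand [ 55.  -53.4  96.5] [ 0.73  0.65 -0.68  1.68 -0.54  1.1   0.39] w 0.002 f [ 0.12 -0.26 -0.19]
(array([ 0. , -0.4,  0. ]), array([ 0.0009, -0.0008, -0.0007]))
bar []
ball []
neckbar [359 270] 13.5 163.1
balls [363 269] 13.9 167.1
cup [342 292] 20.6 182.2
245 [27, 4, 5, 16, 54, 4, 0, 0, 0, 0, 0, 0, 0, 0, 2, 0]
250 [31, 18, 5, 10, 57, 0, 0, 0, 0, 0, 0, 1, 2, 2, 4, 0]
255 [13, 6, 2, 1, 73, 12, 0, 0, 1, 2, 1, 3, 1, 1, 1, 1]
260 [12, 8, 1, 5, 29, 55, 3, 1, 2, 0, 0, 1, 0, 1, 0, 0]
265 [24, 83, 13, 7, 10, 89, 15, 2, 8, 4, 1, 1, 1, 1, 1, 0]
270 [0, 25, 91, 15, 13, 36, 69, 4, 5, 13, 0, 3, 0, 1, 0, 0]
275 [0, 0, 24, 86, 18, 14, 65, 45, 9, 0, 0, 1, 2, 1, 0, 0]
280 [17, 19, 6, 30, 82, 11, 24, 47, 11, 0, 0, 0, 0, 0, 0, 0]
285 [0, 0, 4, 4, 70, 35, 4, 1, 18, 28, 11, 0, 0, 0, 0, 0]
290 [0, 0, 0, 0, 0, 0, 0, 0, 1, 3, 34, 3, 0, 0, 0, 0]
295 [0, 0, 0, 0, 0, 0, 0, 0, 17, 8, 7, 0, 0, 0, 0, 0]
300 [0, 0, 0, 0, 0, 0, 0, 0, 0, 0, 0, 0, 0, 0, 0, 0]
305 [0, 0, 0, 0, 0, 0, 0, 0, 0, 0, 0, 0, 0, 0, 0, 0]
310 [3, 3, 0, 0, 8, 14, 0, 0, 0, 0, 0, 0, 0, 0, 0, 0]
```

>>> {"op": "jog_arm", "data": {"increments": [{"tx": 0,"ty": 0,"tz": 0,"wx": 0,"wy": 0,"wz": 0,"gripper": 0},{"tx": 0,"ty": 0,"tz": 0,"wx": 0,"wy": 0,"wz": 0,"gripper": 0},{"tx": 0,"ty": 0,"tz": 0,"wx": 0,"wy": 0,"wz": 0,"gripper": 0},{"tx": 0,"ty": 0,"tz": 0,"wx": 0,"wy": 0,"wz": 0,"gripper": 0},{"tx": 0,"ty": -19,"tz": 0,"wx": 0,"wy": 0,"wz": 0,"gripper": 0}]}}

```text
time: 12.87
position: [0.6145, 0.1263, 0.0972]
tool_rot: [-1.735, -1.678, -0.813]
ft_force: [3.8, -2.1, -1.7]
grip_width: 0.005
grip_force: 1.3
```

```bash
python3 t.py 55 -53 96.5 50
```

```text
12.8667 tcp stand [ 55.  -36.3  97.2] [ 0.76  0.62 -0.69  1.73 -0.56  1.09  0.41] w 0.005 f [ 3.76 -2.07 -1.75]
(array([-0.5, 16.7,  0.5]), array([ 0.0033, -0.0012,  0.001 ]))
```

>>> {"op": "jog_arm", "data": {"increments": [{"tx": 0,"ty": 19,"tz": 0,"wx": 0,"wy": 0,"wz": 0,"gripper": 0},{"tx": 0,"ty": 19,"tz": 0,"wx": 0,"wy": 0,"wz": 0,"gripper": 0},{"tx": 0,"ty": 19,"tz": 0,"wx": 0,"wy": 0,"wz": 0,"gripper": 0},{"tx": 0,"ty": 19,"tz": 0,"wx": 0,"wy": 0,"wz": 0,"gripper": 0},{"tx": 0,"ty": 19,"tz": 0,"wx": 0,"wy": 0,"wz": 0,"gripper": 0}]}}

```text
time: 13.28
position: [0.6307, 0.1258, 0.0967]
tool_rot: [-1.733, -1.678, -0.809]
ft_force: [-0.1, 0.6, 0.5]
grip_width: 0.006
grip_force: 0.0
```

```bash
python3 t.py 55 -53 96.5 50; python3 chk.py s3; cat > df.py <<'E'
import cv2,sys,numpy as np
a,b=[cv2.imread(f'pics/{n}.png').astype(int) for n in sys.argv[1:3]]
d=abs(a-b).mean(2)[245:315,320:400]
for r in range(0,70,5): print(245+r,[int(d[r:r+5,c:c+5].mean()) for c in range(0,80,5)])
E
python3 df.py s2 s3
```

```text
13.2833 tcp stand [ 55.1 -52.5  96.7] [ 0.73  0.65 -0.68  1.68 -0.54  1.1   0.39] w 0.006 f [-0.08  0.6   0.5 ]
(array([-0.2,  0.5,  0.1]), array([-0.0006, -0.0009,  0.    ]))
bar [([502.0, 291.0, 553.0, 368.0], 0.34)]
ball []
neckbar [359 270] 11.5 170.4
balls [363 269] 12.4 171.9
cup [342 292] 23.1 167.7
245 [2, 0, 1, 2, 6, 0, 0, 0, 0, 0, 0, 0, 0, 0, 1, 0]
250 [9, 1, 1, 5, 2, 0, 0, 0, 0, 0, 0, 0, 0, 0, 1, 0]
255 [5, 1, 1, 1, 12, 0, 0, 0, 0, 1, 1, 2, 1, 1, 0, 0]
260 [2, 1, 1, 1, 10, 2, 1, 1, 1, 0, 0, 1, 1, 1, 1, 0]
265 [5, 7, 1, 2, 2, 15, 1, 2, 6, 1, 0, 0, 1, 1, 0, 0]
270 [0, 7, 7, 2, 2, 13, 10, 9, 14, 1, 0, 2, 1, 0, 0, 0]
275 [0, 1, 7, 5, 3, 2, 16, 14, 2, 0, 0, 0, 1, 0, 0, 0]
280 [0, 2, 3, 14, 6, 3, 6, 5, 0, 0, 0, 0, 0, 0, 0, 0]
285 [0, 0, 20, 19, 15, 9, 1, 0, 0, 0, 0, 0, 0, 0, 0, 0]
290 [0, 3, 25, 9, 33, 7, 0, 1, 0, 0, 9, 0, 0, 0, 0, 0]
295 [0, 0, 1, 3, 6, 0, 1, 0, 0, 0, 0, 0, 0, 0, 0, 0]
300 [0, 0, 0, 0, 1, 0, 0, 0, 0, 0, 0, 0, 0, 0, 0, 0]
305 [0, 0, 0, 0, 0, 0, 0, 0, 0, 0, 0, 0, 0, 0, 0, 0]
310 [0, 0, 0, 0, 0, 0, 0, 0, 0, 0, 0, 0, 0, 0, 0, 0]
```

There was contact (3.8 N), and the picture changed inside the cup. I back out and look.

>>> {"op": "jog_arm", "data": {"increments": [{"tx": 0,"ty": 8,"tz": 0,"wx": 0,"wy": 0,"wz": 0,"gripper": 0},{"tx": 0,"ty": 8,"tz": -15,"wx": 0,"wy": 0,"wz": 0,"gripper": 0},{"tx": 0,"ty": 8,"tz": -40,"wx": 0,"wy": 0,"wz": 0,"gripper": 0},{"tx": 0,"ty": 8,"tz": -70,"wx": 0,"wy": 0,"wz": 0,"gripper": 0},{"tx": 0,"ty": 8,"tz": -100,"wx": 0,"wy": 0,"wz": 0,"gripper": 0}]}}

```text
time: 13.85
position: [0.6363, 0.0487, 0.1613]
tool_rot: [-1.732, -1.678, -0.808]
ft_force: [1.2, 1.1, 0.4]
grip_width: 0.004
grip_force: 0.0
```

```bash
python3 - <<'E'
from h import *
T=[]
for n in ['side','scene']:
    im=vision.get_image(n);u=proj(im,S2W([15,0,50]))[0].astype(int)
    T.append(cv2.resize(im['color'][u[1]-40:u[1]+40,u[0]-26:u[0]+27],(400,600),interpolation=cv2.INTER_CUBIC));print(n,u)
cv2.imwrite('pics/r1.png',np.hstack(T))
E
```

```text
side [349 281]
scene [345 235]
```

View pics/r1.png

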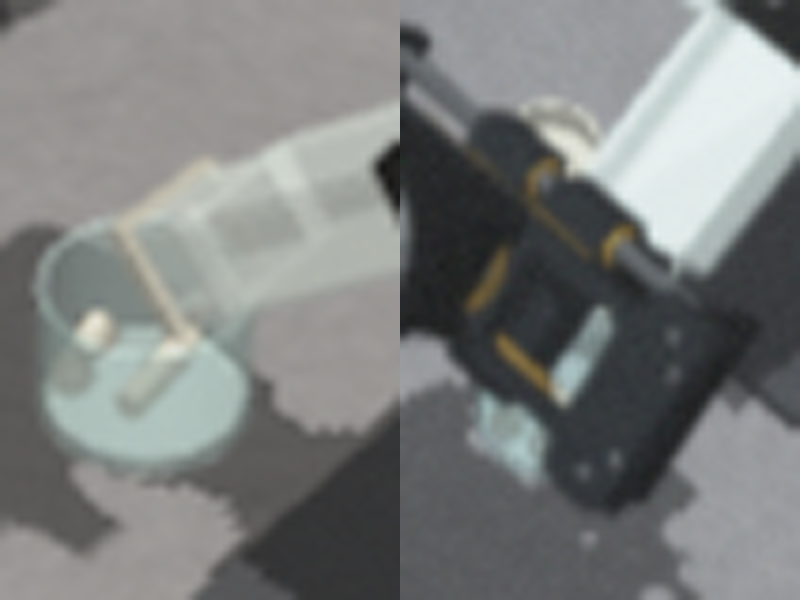

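The side tile shows the bar lying in the cup at ~(155,375), a lit ball at (95,328) and probably the second, shaded, at (70,370). I clear the arm further and confirm.

>>> {"op": "jog_arm", "data": {"increments": [{"tx": 0,"ty": 0,"tz": -30,"wx": 0,"wy": 0,"wz": 0,"gripper": 0},{"tx": 0,"ty": 0,"tz": -60,"wx": 0,"wy": 0,"wz": 0,"gripper": 0},{"tx": 0,"ty": 0,"tz": -90,"wx": 0,"wy": 0,"wz": 0,"gripper": 0},{"tx": 0,"ty": 0,"tz": -120,"wx": 0,"wy": 0,"wz": 0,"gripper": 0},{"tx": 0,"ty": 0,"tz": -140,"wx": 0,"wy": 0,"wz": 0,"gripper": 0}]}}

```text
time: 14.37
position: [0.6337, -0.0606, 0.2519]
tool_rot: [-1.736, -1.678, -0.81]
ft_force: [0.0, 0.0, 0.7]
grip_width: 0.01
grip_force: 0.0
```

>>> {"op": "jog_arm", "data": {"increments": [{"tx": 0,"ty": 0,"tz": 0,"wx": 0,"wy": 0,"wz": 0,"gripper": 0},{"tx": 0,"ty": 0,"tz": 0,"wx": 0,"wy": 0,"wz": 0,"gripper": 0},{"tx": 0,"ty": 0,"tz": 0,"wx": 0,"wy": 0,"wz": 0,"gripper": 0},{"tx": 0,"ty": 0,"tz": 0,"wx": 0,"wy": 0,"wz": 0,"gripper": 0},{"tx": 0,"ty": 0,"tz": 0,"wx": 0,"wy": 0,"wz": 0,"gripper": 0}]}}

```text
time: 14.78
position: [0.6323, -0.0564, 0.2497]
tool_rot: [-1.73, -1.677, -0.807]
ft_force: [-0.7, 0.3, 0.5]
grip_width: 0.002
grip_force: 0.0
```

```bash
python3 - <<'E'
from h import *
T=[]
for n in ['side','scene']:
    im=vision.get_image(n);u=proj(im,S2W([15,0,50]))[0].astype(int)
    T.append(cv2.resize(im['color'][u[1]-40:u[1]+40,u[0]-26:u[0]+27],(400,600),interpolation=cv2.INTER_CUBIC))
cv2.imwrite('pics/r2.png',np.hstack(T))
s=ctrl.get_state();print(s['time'],W2S(s['position']))
E
```

```text
14.8833 [-127.6503249   -60.20159638  250.01609007]
```

View pics/r2.png

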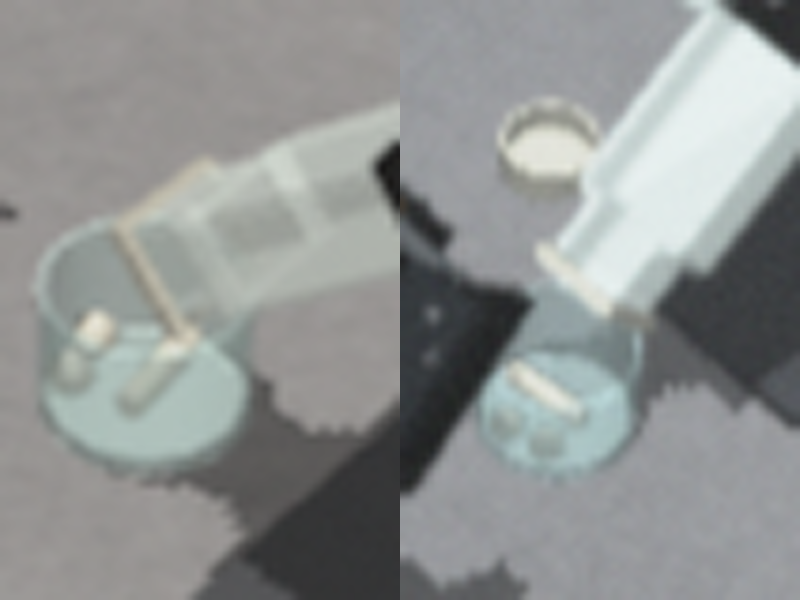

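The right tile shows the bar at (548,390) and both balls at (505,422) and (547,440), all in the upright cup, and the flask is empty and straight.

```bash
python3 -c "
from bench import ctrl
print(ctrl.close_job())"
```

```text
the job is handed in; nothing more can be done
None
```

I handed the job in: the last pictures show the bar and both balls in the upright cup under the mouth, the flask empty and back straight, and the arm clear of everything; `close_job()` gave no verdict.

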